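# Raise the worktop lamp and click its mast into the lock

## Task

Raise the worktop lamp to its working height: pull the telescopic mast all the way out of the column by the knob on top, then turn the knob, either way, until the spring button in the mast finds one of the two holes in the column and clicks out, so that the mast is locked up. Stop turning at the click, since turning on hard pushes the button in again; leave the lamp standing free and do not disturb the other things on the worktop.

Things in the scene. Friction and masses are not known exactly. Their poses are not given: they have to be found in the camera images.
- lamp: fixed lower part of the lamp, screwed to the worktop: black round foot 130 mm across, 15 mm high, carrying a white upright column, 38 mm diameter, its top 131 mm above the worktop. Origin on the lamp's axis at the worktop, z up. Two holes 12 mm wide, 100 to 116 mm above the worktop, go through the column wall on its +x and its -x side.
- hole (a point): outer mouth of the column's +x hole, at mid height of the hole, 108 mm above the worktop; the other hole lies opposite. The button pulls itself into a hole over some 0.2 rad of turning, with a detent of 0.1 to 0.3 N m at the knob; turned on against more than that it is pushed in again. Let go near the middle of the hole it centres itself, and it then keeps the mast from sinking.
- knob (a point): centre of the round black knob on top of the lamp, 32 mm diameter, 38 mm high, on the lamp's axis; grip it round its side from above. It rises with the mast. 6 mm under it is the crown of the white lampshade, 96 mm across. Knob, shade and button turn together without end about the vertical axis (friction 0.03 N m). The orientation given is the foot's and does not show how far the knob is turned.
- mast (a joint): how far the steel mast is pulled out of the column, in m: 0 fully down, 0.075 at its upper stop. Raising it takes a pull of about 6 to 8 N (up to some 15 N at a jerky start); let go, it stays where it is left by friction. The button can enter a hole only within the last 3 mm before the stop.
- lock_button (a joint): how far the red spring button in the mast stands out, in m: about 0.001 while the column wall holds it in, 0.0044 clicked fully out through a hole. To which side it points at the start is unknown, always over 0.5 rad of turning from either hole; the holes are half a turn apart, so up to 2.6 rad one way may be needed, more than one grasp gives many arms.
- lemon_centre (a point): centre of a loose yellow lemon, 71x53x51 mm, lying on the chopping board; a bystander.
- board: white chopping board, 220x340x10 mm, fixed, origin centre of the underside; a bystander.
- mug_centre (a point): centre of a loose white mug with blue dots, 92 mm across, 93 mm high; a bystander.
- jug_centre (a point): centre of a loose small white cream jug, 57x90x73 mm; a bystander.

How it is judged:
By the outcome, as a careful person would: the job done as asked, in the order asked, and still so for the second after the job is handed in, with the robot touching nothing.
It also fails if it takes over 61 s, if anything falls off the work surface, if the arm or the gripper's body presses on something with over 40 N, if the wrist force passes 120 N, or if a joint passes its speed limit or range.

## Robot

A 6-joint arm with a two-finger parallel gripper is mounted at the origin on a cart in front of the work surface, level with it; the furniture and walls round the work are solid. World frame = base frame: x ahead of the robot, y to its left, z up, the work surface at z = 0. Lengths are in m, angles in rad, forces in N, time in s.
With the tool pointing down it reaches from about 0.325 to 0.775 m from the base axis. Payload 9.3 kg.
Tool frame: the origin (TCP) lies on the centre line of the jaws, within the pads' length; the fingertips stand 25 mm ahead of it and the grasp point (between the pads) lies 6 mm ahead of it; z points along the fingers, y is the line along which they close (so a half turn about z gives the same grasp; the last joint's range is limited). The gripper opens to 85 mm and grips with 20 to 120 N. Pads are 22 mm wide; open, the fingers measure 114 mm over their backs; the gripper's body (76 mm by 85 mm) begins 54 mm behind the grasp point. The pads swing forward as they close: fully open they stand 13 mm farther back than shut.
Start: joints at [1.098, 0.259, 0.021, 1.334, 0, 1.418], TCP at [0.173, 0.522, 0.256] pointing down, gripper open.
Joint ranges: [-3.04, 3.04], [-0.91, 1.82], [-1.04, 1.36], [-1.92, 1.95], [-1.52, 1.45], [-3.14, 3.14]. Speed limits (rad/s): [2.22, 2.22, 2.79, 3.14, 3.14, 3.14].

## Interface

Orientations are given as [roll, pitch, yaw] about the fixed x, y, z axes, in that order (R = Rz(yaw) Ry(pitch) Rx(roll)).
In Python, from rig import * gives the robot as it stands. The module is installed in compiled form; this text tells all that it offers.
- The arm moves only by the tool arm_command, never from a script. Its argument "plan" is a list of rows, each a list of 6 numbers: the shift along the tool's x, y, z as a fraction of full scale, then the turn, a rotation vector about the tool's x, y, z as a fraction of full scale. A call has 1 to 12 rows; each row shifts and turns the commanded pose from where the row before left it, along the tool's axes as they then stand; what a row does not reach is not made up. Full scale, the value 1, is 2.5 cm for a shift and 5 degrees for a turn. A row lasts 1/12 s, in which the tool goes at most 41.7 mm and 7.16 degrees, less where a joint would pass 70% of its speed; a pose out of reach is approached as far as the arm can. A call with a number of a shift or a turn outside -1 to 1 is refused whole. A call with a gripper value outside its range is refused whole. "hand" is the gripper's target within -1 to 1 (fully open at 1, half-way at 0, shut at -1), set as the call begins (left out, the last holds). The fingers move at their own pace and stop on an object; the grip force is fixed at half the most. Time passes only in rows, so rows that do not move let the fingers close. It gives the time, the measured TCP pose, the force, the opening and the grip force at its end, in the units of the state.
- observe(): the state, without advancing time (a new reading comes with each control period).
- snapshot(name): name is "scene" or "top" or "wrist"; returns the picture (384x512x3 uint8, red, green, blue); there is no depth.
- camera_info(name): a dict with "fx", "fy", "cx", "cy" (pixels), "eye" and "rotation" of the camera in the world; the wrist camera has in their place "tool_from_camera" (4x4, takes a point from camera to tool coordinates, whose origin is the TCP and whose axes are the flange's). Camera axes: x right, y up, looking along -z (the intrinsics and any distortion apply to the point x, -y, -z); pixel columns grow to the right and rows downward; lengths in m; the calibration is good to about 2 mm. A picture is of the moment at which its call begins: read the wrist's pose just before it. camera_info takes no time and is no camera call.
- close_job(): hands the job in; it is judged then, once.
Trained networks look in the newest picture that a camera, given by its name, has taken for a name from the list of things; names that differ only in an ending like _2 or _b are one class to them, and where a whole thing is asked for, a point or a joint stands for the part that bears it (a point fixed in the world has none). Each returns a list of dicts, best first, with "p" (0 to 1); they miss things now and then, are a little off and sometimes report something else, mostly with a low value. They report only what shows in the picture. A call takes as long as a camera call.
- trace(camera, thing): "region" (384x512 bool, what is visible of it) and "rect" ([left, top, right, bottom] in pixels, round what is visible of it).
- mark_of(camera, thing): "point" ([column, row] in pixels: a listed point, or the origin of a listed thing).
The state is a dict: "time": time; "qpos": joint angles; "joint_velocities": joint speeds; "effort": joint torques, N m; "tool_pos": TCP position; "orientation": TCP orientation; "ft_force": force on the tool from outside, world axes, zero at the start; "moment": the same for the moment, N m; "grip_width": finger opening in m; "grasp_force": force on a finger pad.
Only numpy, scipy, OpenCV 4.12 (cv2) and the standard library are available. Lean on these libraries where they do the work, as an engineer would, in place of code of your own. Each camera call takes 0.05 s, during which the arm holds its last target. There are 200 camera calls.

## Working session

There is one attempt and no reset: what is moved stays moved. The work goes in short steps, Python scripts to look and compute and a tool call to move; the robot and the scene stay as the last step left them, time stands still between calls to the robot, and variables do not carry over. Pictures are saved under pics/ and viewed, at most 10 in all, crops included, and the job is handed in when it is done.

Besides the shell and the picture viewer there is one more tool, called after "Emit:" by a JSON object that holds its "name" and its "arguments". arm_command: Moves the arm, as the interface text tells. Its arguments: {"type":"object","properties":{"plan":{"type":"array","items":{"type":"array","items":{"type":"number","minimum":-1,"maximum":1}}},"hand":{"type":"number"}},"required":["plan"]}

```bash
mkdir -p pics
cat > h.py <<'E'
from rig import *
import numpy as np, cv2
from scipy.spatial.transform import Rotation as R
from scipy.optimize import least_squares
def ray(cam,px):
    i=camera_info(cam)
    d=np.array([(px[0]-i["cx"])/i["fx"],-(px[1]-i["cy"])/i["fy"],-1.])
    if "eye" in i: return np.array(i["eye"]),np.array(i["rotation"]).reshape(3,3)@d
    o=observe();T=np.eye(4);T[:3,:3]=R.from_euler('xyz',o["orientation"]).as_matrix();T[:3,3]=o["tool_pos"]
    T=T@np.array(i["tool_from_camera"]);return T[:3,3],T[:3,:3]@d
def onz(cam,px,z):
    e,d=ray(cam,px);return e+d*(z-e[2])/d[2]
def tri(rs):
    A=0;b=0
    for e,d in rs:
        d=d/np.linalg.norm(d);P=np.eye(3)-np.outer(d,d);A=A+P;b=b+P@e
    return np.linalg.solve(A,b)
def st():
    o=observe();print({k:np.round(o[k],4).tolist() for k in ("time","qpos","tool_pos","orientation","ft_force","moment","grip_width","grasp_force")})
E
python3 - <<'E'
from h import *
st()
ims=[]
for c in("scene","top","wrist"):
    im=snapshot(c);ims.append(im);i=camera_info(c);print(c,{k:np.round(v,3).tolist() if not isinstance(v,str) else v for k,v in i.items()})
    for t in("knob","lamp","hole","lemon_centre","mug_centre","jug_centre","board"):
        m=mark_of(c,t)
        if m: print(t,np.round(m[0]["point"],1),round(m[0]["p"],2))
cv2.imwrite("pics/a.png",cv2.resize(np.hstack(ims[:2])[:,:,::-1],(800,300)))
cv2.imwrite("pics/w.png",ims[2][:,:,::-1])
E
```

```text
{'time': 0.0, 'qpos': [1.0984, 0.2592, 0.0208, 1.3337, -0.0, 1.4182], 'tool_pos': [0.1728, 0.5219, 0.2557], 'orientation': [-3.1403, -0.0002, 2.8218], 'ft_force': [0.6927, 0.7133, -0.8461], 'moment': [0.0144, -0.004, 0.0218], 'grip_width': 0.0856, 'grasp_force': 0.0}
scene {'fx': 473.563, 'fy': 473.563, 'cx': 258.866, 'cy': 188.152, 'eye': [-0.377, -0.635, 1.246], 'rotation': [0.759, -0.019, -0.879]}
knob [261.2 164.9] 0.77
lamp [261.8 202.2] 0.88
hole [257.7 182.7] 0.84
lemon_centre [317.5 274. ] 0.72
mug_centre [167.9 169.8] 0.8
jug_centre [343.9 210. ] 0.77
board [293.9 273.3] 0.79
top {'fx': 448.403, 'fy': 448.403, 'cx': 255.543, 'cy': 188.302, 'eye': [0.327, 0.037, 1.316], 'rotation': [0.106, 0.004, -1.597]}
knob [250.3 166.4] 0.76
lamp [251.5 175.6] 0.72
hole [249.8 179.6] 0.79
lemon_centre [368.7 223.9] 0.89
mug_centre [135.3 218.1] 0.79
jug_centre [340.  133.3] 0.6
wrist {'fx': 279.828, 'fy': 279.828, 'cx': 255.213, 'cy': 190.063, 'tool_from_camera': [[0.0, 0.946, 0.324, 0.084], [1.0, -0.0, 0.0, 0.0], [0.001, 0.324, -0.946, -0.117], [0.0, 0.0, 0.0, 1.0]]}
mug_centre [217.3 329.4] 0.59
```

```bash
sed -i 's/np.array(i\["rotation"\]).reshape(3,3)@d/R.from_euler("xyz",i["rotation"]).as_matrix()@d/' h.py
python3 - <<'E'
from h import *
P={"knob":((261.2,164.9),(250.3,166.4)),"lamp":((261.8,202.2),(251.5,175.6)),"hole":((257.7,182.7),(249.8,179.6)),"lemon":((317.5,274),(368.7,223.9)),"mug":((167.9,169.8),(135.3,218.1)),"jug":((343.9,210),(340,133.3))}
for k,(a,b) in P.items():
    rs=[ray("scene",a),ray("top",b)];X=tri(rs)
    print(k,X.round(4),[float(np.linalg.norm(np.cross(X-e,d/np.linalg.norm(d))).round(4)) for e,d in rs])
for c in("scene","top"): 
    i=camera_info(c);print(c,ray(c,(i["cx"],i["cy"])))
E
```

```text
knob [0.502  0.0524 0.1814] [0.0032, 0.0032]
lamp [ 0.5047  0.0498 -0.0015] [0.0006, 0.0006]
hole [0.4793 0.0524 0.1153] [0.001, 0.001]
lemon [ 0.3551 -0.2817  0.0438] [0.004, 0.004]
mug [0.3833 0.3888 0.0313] [0.0054, 0.0054]
jug [ 0.6144 -0.2094  0.0544] [0.0023, 0.0023]
scene (array([-0.37689017, -0.63498189,  1.24638041]), array([ 0.53887403,  0.42826606, -0.72539848]))
top (array([0.32737118, 0.03668676, 1.31565865]), array([ 0.10539159,  0.00129498, -0.99442995]))
```

View pics/a.png

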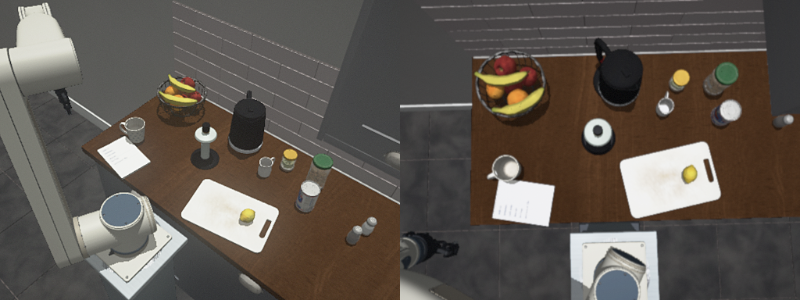

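Run:
```python
from h import *
# kettle base / top outline guesses, top-view px (800x300 montage *1.28)
for nm,px,z in (("base left",(592,80),0.02),("base bottom",(617,104),0.02),("base right",(641,90),0.02),("lid near",(620,96),.2),("knobtop",(598,131),.2)):
    q=((px[0]-400)*1.28,px[1]*1.28);print(nm,onz("top",q,z).round(3))
for nm,px in(("kettle handle top",(250,94)),("kettle base bottom",(245,152)),("lid rear",(247,105))):
    q=(px[0]*1.28,px[1]*1.28);e,d=ray("scene",q);print(nm,[ (e+d*(x-e[0])/d[0]).round(3).tolist() for x in(.62,.68,.72)])
for c in("scene","top"):
    snapshot(c);r=trace(c,"knob");print([ (x["rect"],x["p"]) for x in r[:2]])
im=snapshot("top");cv2.imwrite("pics/t.png",cv2.resize(im[40:240,170:370,::-1],(600,600),interpolation=2))
```

```text
base left [0.722 0.061 0.02 ]
base bottom [ 0.626 -0.031  0.02 ]
base right [ 0.678 -0.124  0.02 ]
lid near [ 0.611 -0.032  0.2  ]
knobtop [0.498 0.042 0.2  ]
kettle handle top [[0.62, -0.07, 0.357], [0.68, -0.036, 0.304], [0.72, -0.013, 0.268]]
kettle base bottom [[0.62, -0.087, 0.04], [0.68, -0.054, -0.033], [0.72, -0.032, -0.081]]
lid rear [[0.62, -0.064, 0.299], [0.68, -0.029, 0.242], [0.72, -0.006, 0.204]]
[([246.7, 159.8, 277.6, 182.4], 0.72), ([306.8, 267.1, 330.3, 284.4], 0.23)]
[([238.1, 152.7, 272.4, 189.5], 0.56)]
```

View pics/t.png

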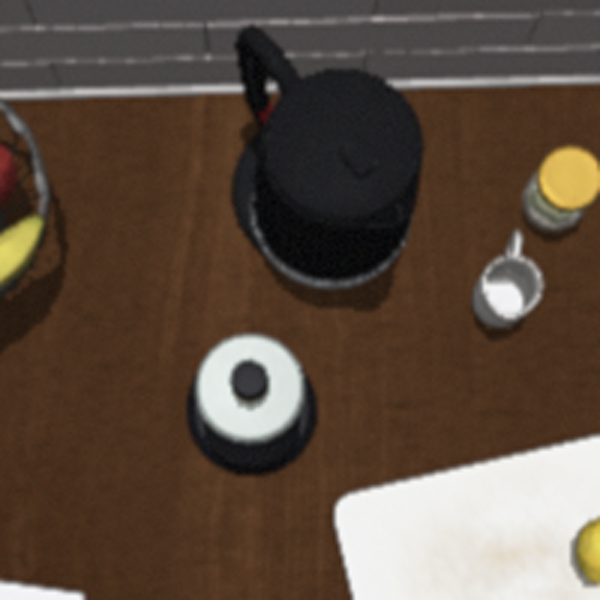

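Emit:
{"name": "arm_command", "arguments": {"plan": [[-0.77, -0.57, -0.075, 0, 0, 0], [-0.77, -0.57, -0.075, 0, 0, 0], [-0.77, -0.57, -0.075, 0, 0, 0], [-0.77, -0.57, -0.075, 0, 0, 0], [-0.77, -0.57, -0.075, 0, 0, 0], [-0.77, -0.57, -0.075, 0, 0, 0], [-0.77, -0.57, -0.075, 0, 0, 0], [-0.77, -0.57, -0.075, 0, 0, 0], [-0.77, -0.57, -0.075, 0, 0, 0], [-0.77, -0.57, -0.075, 0, 0, 0], [-0.77, -0.57, -0.075, 0, 0, 0], [-0.77, -0.57, -0.075, 0, 0, 0]], "hand": 1}}

```text
time: 2.45
tool_pos: [0.3389, 0.2861, 0.279]
orientation: [3.141, 0.0, 2.822]
ft_force: [1.2, 0.1, 0.4]
grip_width: 0.0856
grasp_force: 0.0
```

Emit:
{"name": "arm_command", "arguments": {"plan": [[-0.77, -0.57, -0.075, 0, 0, 0], [-0.77, -0.57, -0.075, 0, 0, 0], [-0.77, -0.57, -0.075, 0, 0, 0], [-0.77, -0.57, -0.075, 0, 0, 0], [-0.77, -0.57, -0.075, 0, 0, 0], [-0.77, -0.57, -0.075, 0, 0, 0], [-0.77, -0.57, -0.075, 0, 0, 0], [-0.77, -0.57, -0.075, 0, 0, 0], [-0.77, -0.57, -0.075, 0, 0, 0], [-0.77, -0.57, -0.075, 0, 0, 0], [-0.77, -0.57, -0.075, 0, 0, 0], [-0.77, -0.57, -0.075, 0, 0, 0]]}}

```text
time: 3.45
tool_pos: [0.5045, 0.0511, 0.3014]
orientation: [3.142, 0.0, 2.822]
ft_force: [0.2, 0.4, -0.5]
grip_width: 0.0852
grasp_force: 0.0
```

Emit:
{"name": "arm_command", "arguments": {"plan": [[0, 0, 0, 0, 0, 0.96], [0, 0, 0, 0, 0, 0.96], [0, 0, 0, 0, 0, 0.96], [0, 0, 0, 0, 0, 0.96], [0, 0, 0, 0, 0, 0.96], [0, 0, 0, 0, 0, 0.96], [0, 0, 0, 0, 0, 0.96], [0, 0, 0, 0, 0, 0.96], [0, 0, 0, 0, 0, 0.96], [0, 0, 0, 0, 0, 0.96], [0, 0, 0, 0, 0, 0.96], [0, 0, 0, 0, 0, 0.96]]}}

```text
time: 4.45
tool_pos: [0.5039, 0.0522, 0.3013]
orientation: [3.142, 0.0, 1.812]
ft_force: [0.6, 0.0, 0.4]
grip_width: 0.0855
grasp_force: 0.0
```

Run:
```python
from h import *
st()
im=snapshot("wrist")
m=mark_of("wrist","knob");print(m[:1])
r=trace("wrist","knob");print([(x["rect"],x["p"]) for x in r[:2]])
if m:
    for z in(.17,.18,.19):print(onz("wrist",m[0]["point"],z).round(4))
cv2.imwrite("pics/w1.png",im[:,:,::-1])
```

```text
{'time': 4.45, 'qpos': [-0.0625, 0.1744, 0.0242, 1.4206, 0.0, 1.2667], 'tool_pos': [0.5039, 0.0522, 0.3013], 'orientation': [3.1416, 0.0, 1.8124], 'ft_force': [0.6289, 0.0217, 0.356], 'moment': [-0.0255, -0.0003, -0.0131], 'grip_width': 0.0855, 'grasp_force': 0.0}
[{'point': [247.1, 200.0], 'p': 0.89}]
[([201.4, 138.9, 302.8, 231.5], 0.96)]
[0.4989 0.0392 0.17  ]
[0.4982 0.043  0.18  ]
[0.4976 0.0468 0.19  ]
```

View pics/w1.png

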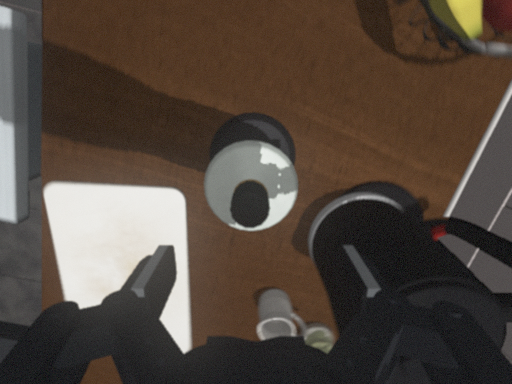

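Run:
```python
from h import *
for s,t,w in (((261.2,164.9),(250.3,166.4),(247.1,200)),((261.2,164.9),(252.5,167.3),(250,203))):
    rs=[ray("scene",s),ray("top",t),ray("wrist",w)];X=tri(rs)
    print(X.round(4),[float(np.linalg.norm(np.cross(X-e,d/np.linalg.norm(d))).round(4)) for e,d in rs])
# predicted pixel of the knob in wrist for lamp axis hypotheses
i=camera_info("wrist");o=observe()
T=np.eye(4);T[:3,:3]=R.from_euler('xyz',o["orientation"]).as_matrix();T[:3,3]=o["tool_pos"];T=np.linalg.inv(T@np.array(i["tool_from_camera"]))
def pr(p):
    q=T@np.append(p,1);return [i["cx"]-i["fx"]*q[0]/q[2],i["cy"]+i["fy"]*q[1]/q[2]]
im=snapshot("wrist").astype(int)
g=(im.max(2)<60).astype(np.uint8);g[:,:205]=0;g[:,298:]=0;g[:160]=0;g[232:]=0
n,l,s,c=cv2.connectedComponentsWithStats(g);k=1+s[1:,4].argmax();print(s[k],c[k])
obs=s[k][:4]
def outl(x,y,z):
    P=np.array([pr((x+.016*np.cos(a),y+.016*np.sin(a),zz)) for a in np.linspace(0,6.28,60) for zz in(z-.019,z+.019)])
    return np.r_[P.min(0),P.max(0)]
ob=np.array([obs[0]-.5,obs[1]-.5,obs[0]+obs[2]-.5,obs[1]+obs[3]-.5])
f=least_squares(lambda v:outl(*v)-ob,(.5,.05,.18));print(f.x,f.fun,ob)
```

```text
[0.4986 0.0492 0.1884] [0.0043, 0.0046, 0.003]
[0.4984 0.0465 0.1892] [0.0059, 0.0029, 0.003]
[ 231  182   37   45 1333] [249.41635409 204.07951988]
[0.50171306 0.03673257 0.16962608] [ 0.55016717 -0.48302496 -0.55041172  0.43889878] [230.5 181.5 267.5 226.5]
```

Emit:
{"name": "arm_command", "arguments": {"plan": [[0, 0, 0, 0, 0, -1], [0, 0, 0, 0, 0, -1], [0, 0, 0, 0, 0, -1], [0, 0, 0, 0, 0, -1], [0, 0, 0, 0, 0, -1], [0, 0, 0, 0, 0, -1], [0, 0, 0, 0, 0, -1], [0, 0, 0, 0, 0, -1], [0, 0, 0, 0, 0, -1], [0, 0, 0, 0, 0, -1], [0, 0, 0, 0, 0, -1], [0, 0, 0, 0, 0, -1]]}}

```text
time: 5.65
tool_pos: [0.504, 0.0522, 0.3013]
orientation: [-3.142, 0.0, 2.871]
ft_force: [0.6, 0.7, -0.2]
grip_width: 0.0858
grasp_force: 0.0
```

Emit:
{"name": "arm_command", "arguments": {"plan": [[0, 0, 0, 0, 0, -1], [0, 0, 0, 0, 0, -1], [0, 0, 0, 0, 0, -1], [0, 0, 0, 0, 0, -1], [0, 0, 0, 0, 0, -1], [0, 0, 0, 0, 0, -1], [0, 0, 0, 0, 0, -1], [0, 0, 0, 0, 0, -1], [0, 0, 0, 0, 0, -1], [0, 0, 0, 0, 0, -1], [0, 0, 0, 0, 0, -1], [0, 0, 0, 0, 0, -1]]}}

```text
time: 6.65
tool_pos: [0.504, 0.0522, 0.3013]
orientation: [-3.142, 0.0, -2.365]
ft_force: [-0.1, -0.5, -0.5]
grip_width: 0.0854
grasp_force: 0.0
```

Emit:
{"name": "arm_command", "arguments": {"plan": [[0, 0, 0, 0, 0, -1], [0, 0, 0, 0, 0, -1], [0, 0, 0, 0, 0, -1], [0, 0, 0, 0, 0, -1], [0, 0, 0, 0, 0, -1], [0, 0, 0, 0, 0, -1], [0, 0, 0, 0, 0, 0], [0, 0, 0, 0, 0, 0]]}}

```text
time: 7.32
tool_pos: [0.504, 0.0522, 0.3013]
orientation: [-3.142, 0.0, -1.85]
ft_force: [0.1, -0.2, -0.2]
grip_width: 0.0852
grasp_force: 0.0
```

Run:
```python
from h import *
st()
im=snapshot("wrist")
m=mark_of("wrist","knob");print(m[:1])
r=trace("wrist","knob");print([(x["rect"],x["p"]) for x in r[:2]])
for z in(.17,.18,.19,.2):print(onz("wrist",m[0]["point"],z).round(4))
np.save("w2.npy",im)
cv2.imwrite("pics/w2.png",im[:,:,::-1])
```

```text
{'time': 7.3167, 'qpos': [-0.0626, 0.1744, 0.0242, 1.4206, 0.0, -1.3544], 'tool_pos': [0.504, 0.0522, 0.3013], 'orientation': [-3.1416, 0.0, -1.8498], 'ft_force': [0.0935, -0.1815, -0.1687], 'moment': [0.0052, 0.0411, -0.0206], 'grip_width': 0.0852, 'grasp_force': 0.0}
[{'point': [254.6, 187.9], 'p': 0.86}]
[([208.2, 128.0, 306.6, 219.3], 0.9)]
[0.5039 0.0516 0.17  ]
[0.5029 0.0484 0.18  ]
[0.502  0.0452 0.19  ]
[0.501 0.042 0.2  ]
```

View pics/w2.png

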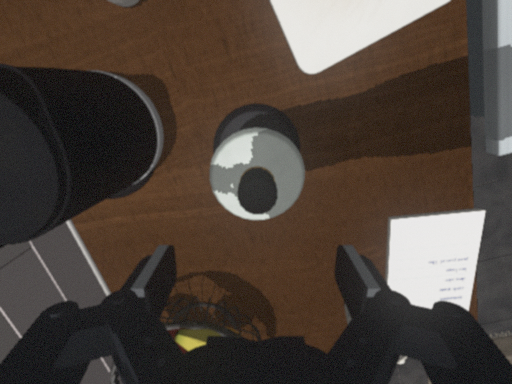

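Run:
```python
from h import *
i=camera_info("wrist")
def Tm(yaw,p):
    T=np.eye(4);T[:3,:3]=R.from_euler('xyz',[np.pi,0,yaw]).as_matrix();T[:3,3]=p;return np.linalg.inv(T@np.array(i["tool_from_camera"]))
im=np.load("w2.npy").astype(int)
g=(im.max(2)<60).astype(np.uint8);g[:,:212]=0;g[:,302:]=0;g[:150]=0;g[218:]=0
n,l,s,c=cv2.connectedComponentsWithStats(g);k=1+s[1:,4].argmax();o=s[k];print(o,c[k])
ob2=np.array([o[0]-.5,o[1]-.5,o[0]+o[2]-.5,o[1]+o[3]-.5]);ob1=np.array([230.5,181.5,267.5,226.5])
V=[(Tm(1.8124,[.5039,.0522,.3013]),ob1),(Tm(-1.8498,[.504,.0522,.3013]),ob2)]
def outl(T,x,y,z):
    P=[]
    for a in np.linspace(0,6.28,60):
        for zz in(z-.019,z+.019):
            q=T@[x+.016*np.cos(a),y+.016*np.sin(a),zz,1];P.append([i["cx"]-i["fx"]*q[0]/q[2],i["cy"]+i["fy"]*q[1]/q[2]])
    P=np.array(P);return np.r_[P.min(0),P.max(0)]
f=least_squares(lambda v:np.r_[tuple(outl(T,*v)-b for T,b in V)],(.5,.05,.18));print(f.x.round(4),f.fun.round(1))
```

```text
[ 238  168   39   45 1352] [257.09023669 190.71597633]
[0.5006 0.0457 0.1897] [-1.4 -3.5  0.9  1.5 -1.2 -2.9 -0.   1.4]
```

Emit:
{"name": "arm_command", "arguments": {"plan": [[0.29, 0.06, 0, 0, 0, 0], [0, 0, 0.5, 0, 0, 0], [0, 0, 0.5, 0, 0, 0], [0, 0, 0.5, 0, 0, 0], [0, 0, 0.5, 0, 0, 0], [0, 0, 0.5, 0, 0, 0], [0, 0, 0.5, 0, 0, 0], [0, 0, 0.4, 0, 0, 0], [0, 0, 0.4, 0, 0, 0], [0, 0, 0.3, 0, 0, 0], [0, 0, 0, 0, 0, 0]]}}

```text
time: 8.38
tool_pos: [0.5, 0.0455, 0.1974]
orientation: [3.14, -0.0, -1.849]
ft_force: [-0.1, 0.2, -0.7]
grip_width: 0.0854
grasp_force: 0.0
```

Run:
```python
from h import *
st()
im=snapshot("wrist");cv2.imwrite("pics/w3.png",im[:,:,::-1])
```

```text
{'time': 8.3833, 'qpos': [-0.0764, 0.2041, -0.2043, 1.1645, -0.0001, -1.369], 'tool_pos': [0.5, 0.0455, 0.1974], 'orientation': [3.1396, -0.0005, -1.849], 'ft_force': [-0.1009, 0.1903, -0.6983], 'moment': [-0.0213, -0.01, -0.0049], 'grip_width': 0.0854, 'grasp_force': 0.0}
```

View pics/w3.png

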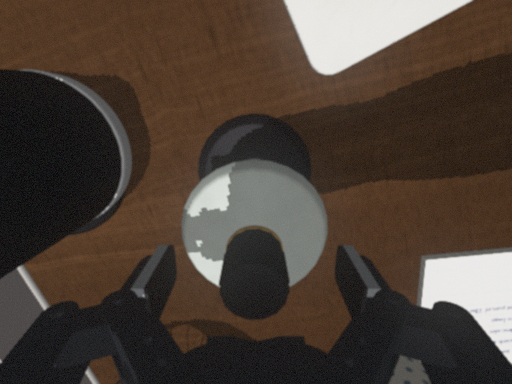

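Run:
```python
from h import *
i=camera_info("wrist");o=observe()
T=np.eye(4);T[:3,:3]=R.from_euler('xyz',o["orientation"]).as_matrix();T[:3,3]=o["tool_pos"];T=np.linalg.inv(T@np.array(i["tool_from_camera"]))
def pr(p):
    q=T@np.append(p,1);return np.array([i["cx"]-i["fx"]*q[0]/q[2],i["cy"]+i["fy"]*q[1]/q[2]])
def box(x,y,z):
    t=np.array([pr((x+.016*np.cos(a),y+.016*np.sin(a),z+.019)) for a in np.linspace(0,6.28,90)])
    b=np.array([pr((x+.016*np.cos(a),y+.016*np.sin(a),z-.019)) for a in np.linspace(0,6.28,90)])
    return np.r_[t[:,0].min(),t[:,0].max(),t[:,1].max(),b[:,1].min()]
print(box(.5006,.0457,.189))
for w in (1,.5,2): 
    f=least_squares(lambda v:(box(*v)-[220,289,318,228])*[1,1,1,w],(.5,.045,.19));print(f.x.round(4),f.fun.round(1))
```

```text
[218.42716059 288.08217375 314.43737837 219.75874068]
[0.5019 0.0521 0.185 ] [ 1.2 -1.2  0.9 -1.1]
[0.5014 0.0505 0.1865] [ 0.7 -0.7  0.5 -1.3]
[0.5021 0.053  0.1841] [ 1.5 -1.5  1.1 -0.7]
```

Emit:
{"name": "arm_command", "arguments": {"plan": [[-0.08, 0, 0.04, 0, 0, 0], [0, 0, 0, 0, 0, 0], [0, 0, 0, 0, 0, 0], [0, 0, 0, 0, 0, 0], [0, 0, 0, 0, 0, 0], [0, 0, 0, 0, 0, 0], [0, 0, 0, 0, 0, 0], [0, 0, 0, 0, 0, 0], [0, 0, 0, 0, 0, 0], [0, 0, 0, 0, 0, 0], [0, 0, 0, 0, 0, 0], [0, 0, 0, 0, 0, 0]], "hand": -1}}

```text
time: 9.43
tool_pos: [0.5011, 0.0476, 0.1979]
orientation: [-3.141, 0.0, -1.849]
ft_force: [-1.3, 2.4, 3.7]
grip_width: 0.0305
grasp_force: 59.1
```

Emit:
{"name": "arm_command", "arguments": {"plan": [[0, 0, -0.1, 0, 0, 0], [0, 0, -0.2, 0, 0, 0], [0, 0, -0.25, 0, 0, 0], [0, 0, -0.25, 0, 0, 0], [0, 0, -0.25, 0, 0, 0], [0, 0, -0.25, 0, 0, 0], [0, 0, -0.25, 0, 0, 0], [0, 0, -0.25, 0, 0, 0], [0, 0, -0.25, 0, 0, 0], [0, 0, -0.25, 0, 0, 0], [0, 0, -0.25, 0, 0, 0], [0, 0, -0.2, 0, 0, 0]]}}

```text
time: 10.43
tool_pos: [0.5008, 0.0476, 0.2667]
orientation: [3.141, -0.0, -1.849]
ft_force: [6.1, 2.2, -65.4]
grip_width: 0.0307
grasp_force: 65.0
```

Emit:
{"name": "arm_command", "arguments": {"plan": [[0, 0, -0.08, 0, 0, 0], [0, 0, -0.08, 0, 0, 0], [0, 0, -0.06, 0, 0, 0], [0, 0, -0.05, 0, 0, 0], [0, 0, 0, 0, 0, 0]]}}

```text
time: 10.85
tool_pos: [0.5, 0.0476, 0.267]
orientation: [3.131, -0.002, -1.849]
ft_force: [11.5, 1.1, -57.7]
grip_width: 0.0306
grasp_force: 66.4
```

Emit:
{"name": "arm_command", "arguments": {"plan": [[0, 0, 0.1, 0, 0, 0], [0, 0, 0.1, 0, 0, 0], [0, 0, 0, 0, 0, 0]]}}

```text
time: 11.1
tool_pos: [0.5002, 0.0477, 0.2666]
orientation: [3.137, -0.001, -1.849]
ft_force: [4.7, 2.5, -29.2]
grip_width: 0.0305
grasp_force: 68.9
```

Run:
```python
from h import *
st()
im=snapshot("wrist");im2=snapshot("scene")
cv2.imwrite("pics/w4.png",np.hstack([cv2.resize(im,(400,300)),cv2.resize(im2[100:250,165:365],(400,300))])[:,:,::-1])
```

```text
{'time': 11.1, 'qpos': [-0.0722, 0.1771, -0.06, 1.338, 0.0001, -1.365], 'tool_pos': [0.5002, 0.0477, 0.2666], 'orientation': [3.1373, -0.0008, -1.8488], 'ft_force': [4.6998, 2.545, -29.209], 'moment': [0.4408, -0.171, -0.0331], 'grip_width': 0.0305, 'grasp_force': 68.9157}
```

View pics/w4.png

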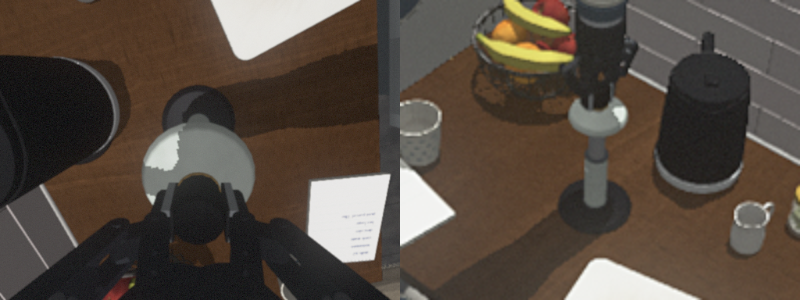

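Emit:
{"name": "arm_command", "arguments": {"plan": [[0, 0, 0.1, 0, 0, 0], [0, 0, 0, 0, 0, 0.6], [0, 0, 0, 0, 0, 0.6], [0, 0, 0, 0, 0, 0.6], [0, 0, 0, 0, 0, 0.6], [0, 0, 0, 0, 0, 0.6], [0, 0, 0, 0, 0, 0.6], [0, 0, 0, 0, 0, 0.6], [0, 0, 0, 0, 0, 0.6], [0, 0, 0, 0, 0, 0]]}}

```text
time: 12.03
tool_pos: [0.5009, 0.0477, 0.2663]
orientation: [-3.141, 0.001, -2.27]
ft_force: [1.1, 0.3, -11.2]
grip_width: 0.031
grasp_force: 70.5
```

```bash
cat > s.py <<'E'
from h import *
st()
E
python3 s.py
```

```text
{'time': 12.0333, 'qpos': [-0.0723, 0.1753, -0.0629, 1.3321, 0.0005, -0.9438], 'tool_pos': [0.5009, 0.0477, 0.2663], 'orientation': [-3.1415, 0.0007, -2.27], 'ft_force': [1.1191, 0.3074, -11.2185], 'moment': [1.0252, 0.8635, -0.1196], 'grip_width': 0.031, 'grasp_force': 70.5387}
```

Emit:
{"name": "arm_command", "arguments": {"plan": [[0, 0, 0, 0, 0, 0.5], [0, 0, 0, 0, 0, 0.5], [0, 0, 0, 0, 0, 0]]}}

```text
time: 12.28
tool_pos: [0.5011, 0.0477, 0.2663]
orientation: [-3.141, 0.001, -2.355]
ft_force: [2.4, 1.1, -11.5]
grip_width: 0.0306
grasp_force: 70.6
```

```bash
cat > s.py <<'E'
from h import *
o=observe();print(o["time"],o["qpos"][5].round(4),o["tool_pos"][2].round(4),"F",o["ft_force"].round(1),"M",o["moment"].round(3),"eff6",round(float(o["effort"][5]),3),o["orientation"].round(3))
E
python3 s.py
```

```text
12.2833 -0.8588 0.2663 F [  2.4   1.1 -11.5] M [1.09  0.741 0.051] eff6 0.779 [-3.141e+00  1.000e-03 -2.355e+00]
```

Run:
```python
from h import *
for c in("scene","top","wrist"):
    im=snapshot(c)
    for t in ("lock_button","hole"):
        r=trace(c,t) if t!="hole" else mark_of(c,t);print(c,t,[(x.get("rect",x.get("point")),round(x["p"],2)) for x in r[:2]])
    if c=="scene": s=im
for k in range(3):print(observe()["moment"].round(3))
cv2.imwrite("pics/s5.png",cv2.resize(s[140:220,220:300,::-1],(600,600),interpolation=2))
```

```text
scene lock_button []
scene hole [([257.0, 181.5], 0.69)]
top lock_button []
top hole []
wrist lock_button []
wrist hole [([271.0, 170.6], 0.76)]
[1.296 0.952 0.086]
[1.296 0.952 0.086]
[1.296 0.952 0.086]
```

View pics/s5.png

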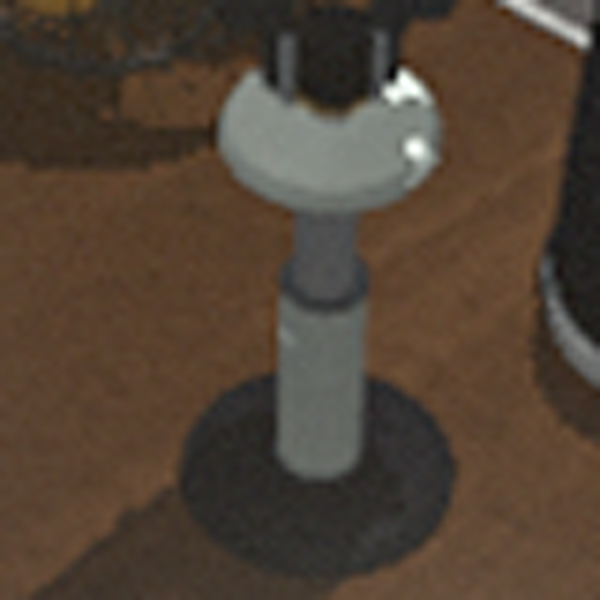

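Emit:
{"name": "arm_command", "arguments": {"plan": [[0, 0, 0, 0, 0, 0.4], [0, 0, 0, 0, 0, 0.4], [0, 0, 0, 0, 0, 0]]}}

```text
time: 12.98
tool_pos: [0.5013, 0.0476, 0.2662]
orientation: [-3.141, 0.001, -2.426]
ft_force: [0.4, 1.7, -4.8]
grip_width: 0.0308
grasp_force: 71.4
```

```bash
python3 s.py
```

```text
12.9833 -0.7878 0.2662 F [ 0.4  1.7 -4.8] M [ 1.303  0.873 -0.045] eff6 0.554 [-3.141e+00  1.000e-03 -2.426e+00]
```

Emit:
{"name": "arm_command", "arguments": {"plan": [[0, 0, -0.04, 0, 0, 0.4], [0, 0, 0, 0, 0, 0.4], [0, 0, 0, 0, 0, 0]]}}

```text
time: 13.23
tool_pos: [0.5012, 0.0475, 0.2663]
orientation: [3.141, -0.0, -2.495]
ft_force: [3.2, 0.9, -11.5]
grip_width: 0.0306
grasp_force: 70.6
```

```bash
cat > s.py <<'E'
from h import *
M=[];F=[]
for k in range(4):
    im=snapshot("scene");o=observe();M.append(o["moment"]);F.append(o["ft_force"])
M=np.array(M);c=im[165:200,250:275].astype(int);red=(c[...,0]-c[...,1:].max(2)).max()
cols=[im[175:190,254:262].astype(int).reshape(-1,3)]
print(round(o["time"],2),"q6",o["qpos"][5].round(4),"z",o["tool_pos"][2].round(4),"F",np.mean(F,0).round(1),"M",M.mean(0).round(3),"mz",M[:,2].round(3),"eff6",round(float(o["effort"][5]),3),"red",red)
E
python3 s.py
```

```text
13.43 q6 -0.7208 z 0.2664 F [  3.9   1.  -13.4] M [ 1.205  0.025 -0.027] mz [-0.045 -0.063  0.027 -0.026] eff6 0.018 red 32
```

Emit:
{"name": "arm_command", "arguments": {"plan": [[0, 0, 0, 0, 0, 0.45], [0, 0, 0, 0, 0, 0.45], [0, 0, 0, 0, 0, 0]]}}

```text
time: 13.68
tool_pos: [0.5012, 0.0475, 0.2664]
orientation: [3.141, -0.0, -2.574]
ft_force: [5.1, 0.1, -14.9]
grip_width: 0.0306
grasp_force: 70.3
```

```bash
python3 s.py
```

```text
13.88 q6 -0.6424 z 0.2664 F [  5.3   0.5 -15.9] M [ 1.155 -0.3   -0.046] mz [-0.084 -0.058  0.01  -0.054] eff6 -0.043 red 32
```

Emit:
{"name": "arm_command", "arguments": {"plan": [[0, 0, 0, 0, 0, 0.45], [0, 0, 0, 0, 0, 0.45], [0, 0, 0, 0, 0, 0]]}}

```text
time: 14.13
tool_pos: [0.5013, 0.0475, 0.2664]
orientation: [-3.142, -0.0, -2.652]
ft_force: [5.3, 0.8, -16.6]
grip_width: 0.0306
grasp_force: 70.1
```

```bash
python3 s.py
```

```text
14.33 q6 -0.5639 z 0.2664 F [  5.2   0.4 -16.9] M [ 1.17  -0.438 -0.058] mz [-0.065 -0.02  -0.08  -0.067] eff6 -0.068 red 32
```

Emit:
{"name": "arm_command", "arguments": {"plan": [[0, 0, 0, 0, 0, 0.45], [0, 0, 0, 0, 0, 0.45], [0, 0, 0, 0, 0, 0]]}}

```text
time: 14.58
tool_pos: [0.5014, 0.0474, 0.2664]
orientation: [-3.141, -0.0, -2.731]
ft_force: [5.9, -0.4, -17.3]
grip_width: 0.0304
grasp_force: 70.0
```

```bash
python3 s.py
```

```text
14.78 q6 -0.4853 z 0.2664 F [  5.8  -0.2 -17.3] M [ 1.153 -0.559 -0.047] mz [-0.012 -0.075 -0.081 -0.017] eff6 -0.045 red 33
```

Emit:
{"name": "arm_command", "arguments": {"plan": [[0, 0, 0.02, 0, 0, 0.45], [0, 0, 0, 0, 0, 0.45], [0, 0, 0, 0, 0, 0]]}}

```text
time: 15.03
tool_pos: [0.5015, 0.0474, 0.2664]
orientation: [-3.141, 0.001, -2.81]
ft_force: [4.7, -1.2, -13.9]
grip_width: 0.0304
grasp_force: 70.4
```

```bash
python3 s.py
```

```text
15.23 q6 -0.4068 z 0.2664 F [  5.3  -0.6 -13.5] M [ 1.189 -0.49  -0.089] mz [-0.074 -0.113 -0.073 -0.095] eff6 -0.073 red 34
```

Emit:
{"name": "arm_command", "arguments": {"plan": [[0, 0, 0, 0, 0, 0.35], [0, 0, 0, 0, 0, 0.35], [0, 0, 0, 0, 0, 0]]}}

```text
time: 15.48
tool_pos: [0.5016, 0.0473, 0.2664]
orientation: [-3.141, 0.001, -2.87]
ft_force: [5.2, -1.5, -14.0]
grip_width: 0.0304
grasp_force: 70.3
```

```bash
python3 s.py
```

```text
15.68 q6 -0.3458 z 0.2664 F [  5.6  -1.3 -13.8] M [ 1.072 -0.653  0.01 ] mz [ 0.005  0.052 -0.012 -0.005] eff6 0.012 red 33
```

Emit:
{"name": "arm_command", "arguments": {"plan": [[0, 0, 0, 0, 0, 0.25], [0, 0, 0, 0, 0, 0.25], [0, 0, 0, 0, 0, 0]]}}

```text
time: 15.93
tool_pos: [0.5016, 0.0473, 0.2663]
orientation: [-3.141, 0.001, -2.913]
ft_force: [5.2, -1.5, -13.5]
grip_width: 0.0305
grasp_force: 70.3
```

```bash
python3 s.py
```

```text
16.13 q6 -0.3021 z 0.2664 F [  5.7  -1.6 -14.1] M [ 1.065 -0.704 -0.028] mz [ 0.005 -0.037  0.004 -0.084] eff6 -0.061 red 33
```

Emit:
{"name": "arm_command", "arguments": {"plan": [[0, 0, 0, 0, 0, 0.45], [0, 0, 0, 0, 0, 0.35], [0, 0, 0, 0, 0, 0]]}}

```text
time: 16.38
tool_pos: [0.5017, 0.0472, 0.2664]
orientation: [-3.141, 0.001, -2.984]
ft_force: [5.9, -1.2, -14.5]
grip_width: 0.0305
grasp_force: 70.3
```

```bash
python3 s.py
```

```text
16.58 q6 -0.2323 z 0.2664 F [  5.8  -2.  -14.2] M [ 1.033 -0.816 -0.055] mz [-0.101 -0.058 -0.044 -0.018] eff6 -0.046 red 33
```

Emit:
{"name": "arm_command", "arguments": {"plan": [[0, 0, 0, 0, 0, 0.45], [0, 0, 0, 0, 0, 0.35], [0, 0, 0, 0, 0, 0]]}}

```text
time: 16.83
tool_pos: [0.5017, 0.0472, 0.2663]
orientation: [-3.141, 0.001, -3.054]
ft_force: [5.7, -2.6, -14.1]
grip_width: 0.0306
grasp_force: 70.3
```

```bash
python3 s.py
```

```text
17.03 q6 -0.1624 z 0.2664 F [  5.7  -2.  -14.4] M [ 0.94  -0.944 -0.043] mz [-0.041 -0.05  -0.052 -0.027] eff6 -0.041 red 33
```

Emit:
{"name": "arm_command", "arguments": {"plan": [[0, 0, 0, 0, 0, 0.45], [0, 0, 0, 0, 0, 0.35], [0, 0, 0, 0, 0, 0]]}}

```text
time: 17.28
tool_pos: [0.5018, 0.0471, 0.2664]
orientation: [-3.141, 0.002, -3.123]
ft_force: [5.7, -2.6, -14.8]
grip_width: 0.0304
grasp_force: 70.2
```

```bash
python3 s.py
```

```text
17.48 q6 -0.0927 z 0.2664 F [  6.1  -3.  -15.2] M [ 0.891 -1.069 -0.024] mz [-0.046 -0.077  0.009  0.017] eff6 -0.01 red 34
```

Emit:
{"name": "arm_command", "arguments": {"plan": [[0, 0, 0, 0, 0, 0.45], [0, 0, 0, 0, 0, 0.35], [0, 0, 0, 0, 0, 0]]}}

```text
time: 17.73
tool_pos: [0.5018, 0.047, 0.2664]
orientation: [-3.141, 0.002, 3.09]
ft_force: [5.9, -3.4, -15.6]
grip_width: 0.0303
grasp_force: 70.2
```

```bash
python3 s.py
```

```text
17.93 q6 -0.0229 z 0.2664 F [  6.2  -2.7 -15. ] M [ 0.786 -1.148 -0.047] mz [-0.065 -0.003 -0.098 -0.022] eff6 -0.041 red 32
```

Emit:
{"name": "arm_command", "arguments": {"plan": [[0, 0, 0, 0, 0, 0.45], [0, 0, 0, 0, 0, 0.4], [0, 0, 0, 0, 0, 0]]}}

```text
time: 18.18
tool_pos: [0.5019, 0.0469, 0.2664]
orientation: [-3.141, 0.002, 3.015]
ft_force: [5.4, -3.9, -15.7]
grip_width: 0.0305
grasp_force: 70.2
```

```bash
python3 s.py
```

```text
18.38 q6 0.0513 z 0.2664 F [  6.1  -3.9 -15.6] M [ 0.722 -1.277 -0.064] mz [-0.094 -0.094 -0.03  -0.039] eff6 -0.047 red 32
```

Emit:
{"name": "arm_command", "arguments": {"plan": [[0, 0, 0, 0, 0, 0.45], [0, 0, 0, 0, 0, 0.4], [0, 0, 0, 0, 0, 0]]}}

```text
time: 18.63
tool_pos: [0.5019, 0.0468, 0.2664]
orientation: [-3.141, 0.002, 2.941]
ft_force: [5.1, -4.2, -16.7]
grip_width: 0.0307
grasp_force: 70.2
```

```bash
python3 s.py
```

```text
18.83 q6 0.1255 z 0.2664 F [  6.1  -4.5 -15.7] M [ 0.576 -1.34  -0.016] mz [-0.014 -0.036  0.009 -0.022] eff6 -0.022 red 33
```

Emit:
{"name": "arm_command", "arguments": {"plan": [[0, 0, 0.02, 0, 0, 0.45], [0, 0, 0, 0, 0, 0.4], [0, 0, 0, 0, 0, 0]]}}

```text
time: 19.08
tool_pos: [0.502, 0.0468, 0.2663]
orientation: [-3.141, 0.003, 2.867]
ft_force: [4.5, -5.0, -12.0]
grip_width: 0.0304
grasp_force: 70.6
```

```bash
python3 s.py
```

```text
19.28 q6 0.1998 z 0.2663 F [  5.   -4.5 -12.4] M [ 0.536 -1.206 -0.091] mz [-0.057 -0.091 -0.105 -0.11 ] eff6 -0.095 red 32
```

Emit:
{"name": "arm_command", "arguments": {"plan": [[0, 0, 0, 0, 0, 0.35], [0, 0, 0, 0, 0, 0.25], [0, 0, 0, 0, 0, 0]]}}

```text
time: 19.53
tool_pos: [0.502, 0.0467, 0.2664]
orientation: [-3.141, 0.003, 2.815]
ft_force: [5.5, -5.6, -12.7]
grip_width: 0.0305
grasp_force: 70.5
```

```bash
python3 s.py
```

```text
19.73 q6 0.2521 z 0.2663 F [  5.   -5.2 -12.3] M [ 0.419 -1.284 -0.038] mz [-0.045 -0.031 -0.038 -0.037] eff6 -0.039 red 34
```

Emit:
{"name": "arm_command", "arguments": {"plan": [[0, 0, 0, 0, 0, 0.45], [0, 0, 0, 0, 0, 0.45], [0, 0, 0, 0, 0, 0]]}}

```text
time: 19.98
tool_pos: [0.5021, 0.0466, 0.2663]
orientation: [-3.141, 0.003, 2.736]
ft_force: [5.2, -5.6, -12.4]
grip_width: 0.0304
grasp_force: 70.5
```

```bash
python3 s.py
```

```text
20.18 q6 0.3305 z 0.2664 F [  5.   -6.  -12.9] M [ 0.239 -1.381  0.012] mz [ 0.009  0.03   0.035 -0.024] eff6 -0.009 red 33
```

Emit:
{"name": "arm_command", "arguments": {"plan": [[0, 0, 0, 0, 0, 0.4], [0, 0, 0, 0, 0, 0.4], [0, 0, 0, 0, 0, 0]]}}

```text
time: 20.43
tool_pos: [0.502, 0.0465, 0.2664]
orientation: [-3.141, 0.003, 2.666]
ft_force: [4.2, -6.8, -13.1]
grip_width: 0.031
grasp_force: 70.5
```

```bash
python3 s.py
```

```text
20.63 q6 0.4003 z 0.2663 F [  4.8  -6.2 -12.7] M [ 0.133 -1.441 -0.018] mz [-0.005  0.009 -0.045 -0.031] eff6 -0.006 red 32
```

Emit:
{"name": "arm_command", "arguments": {"plan": [[0, 0, 0, 0, 0, 0.45], [0, 0, 0, 0, 0, 0.45], [0, 0, 0, 0, 0, 0]]}}

```text
time: 20.88
tool_pos: [0.5021, 0.0464, 0.2664]
orientation: [-3.141, 0.004, 2.587]
ft_force: [4.8, -6.2, -13.0]
grip_width: 0.0306
grasp_force: 70.5
```

```bash
python3 s.py
```

```text
21.08 q6 0.479 z 0.2663 F [  4.3  -6.9 -12.8] M [ 0.003 -1.47  -0.016] mz [-0.049  0.032 -0.008 -0.041] eff6 -0.073 red 33
```

Emit:
{"name": "arm_command", "arguments": {"plan": [[0, 0, 0, 0, 0, 0.45], [0, 0, 0, 0, 0, 0.45], [0, 0, 0, 0, 0, 0]]}}

```text
time: 21.33
tool_pos: [0.5021, 0.0463, 0.2664]
orientation: [-3.141, 0.004, 2.508]
ft_force: [4.2, -7.0, -12.4]
grip_width: 0.0306
grasp_force: 70.4
```

```bash
python3 s.py
```

```text
21.53 q6 0.5575 z 0.2663 F [  4.7  -7.2 -13. ] M [-0.153 -1.53  -0.044] mz [-0.096 -0.028 -0.03  -0.023] eff6 -0.044 red 33
```

Emit:
{"name": "arm_command", "arguments": {"plan": [[0, 0, 0, 0, 0, 0.45], [0, 0, 0, 0, 0, 0.45], [0, 0, 0, 0, 0, 0]]}}

```text
time: 21.78
tool_pos: [0.5021, 0.0462, 0.2664]
orientation: [-3.141, 0.004, 2.43]
ft_force: [3.9, -7.6, -13.9]
grip_width: 0.0308
grasp_force: 70.4
```

```bash
python3 s.py
```

```text
21.98 q6 0.6361 z 0.2663 F [  4.   -6.9 -12.6] M [-0.306 -1.567 -0.077] mz [-0.104 -0.093 -0.06  -0.05 ] eff6 -0.069 red 33
```

Emit:
{"name": "arm_command", "arguments": {"plan": [[0, 0, 0, 0, 0, 0.4], [0, 0, 0, 0, 0, 0.4], [0, 0, 0, 0, 0, 0]]}}

```text
time: 22.23
tool_pos: [0.502, 0.0463, 0.2664]
orientation: [-3.142, 0.004, 2.36]
ft_force: [3.7, -5.9, -13.3]
grip_width: 0.0306
grasp_force: 70.4
```

```bash
python3 s.py
```

```text
22.43 q6 0.7061 z 0.2663 F [  3.9  -6.6 -13. ] M [-0.265 -1.57  -0.281] mz [-0.289 -0.226 -0.313 -0.298] eff6 -0.291 red 42
```

Emit:
{"name": "arm_command", "arguments": {"plan": [[0, 0, 0, 0, 0, 0.25], [0, 0, 0, 0, 0, 0.25], [0, 0, 0, 0, 0, 0]]}}

```text
time: 22.68
tool_pos: [0.502, 0.0462, 0.2663]
orientation: [-3.142, 0.004, 2.317]
ft_force: [3.8, -7.1, -13.5]
grip_width: 0.031
grasp_force: 70.4
```

```bash
python3 s.py
python3 - <<'E'
from h import *
s=snapshot("scene");print([(x["rect"],x["p"]) for x in trace("scene","lock_button")])
cv2.imwrite("pics/s6.png",cv2.resize(s[150:210,230:290,::-1],(600,600),interpolation=2))
E
```

```text
22.88 q6 0.7497 z 0.2663 F [  3.9  -7.1 -13.6] M [-0.344 -1.597 -0.254] mz [-0.241 -0.271 -0.241 -0.263] eff6 -0.269 red 47
[([246.3, 147.9, 281.3, 214.6], 0.55)]
```

View pics/s6.png

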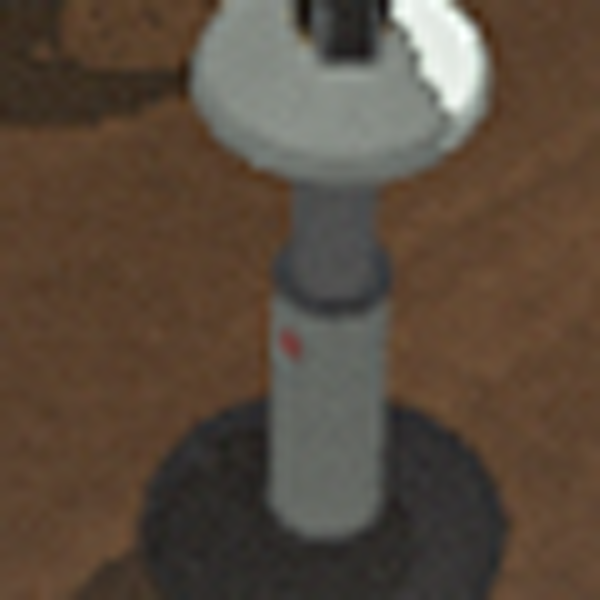

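Emit:
{"name": "arm_command", "arguments": {"plan": [[0, 0, 0, 0, 0, 0.2], [0, 0, 0, 0, 0, 0.2], [0, 0, 0, 0, 0, 0]]}}

```text
time: 23.23
tool_pos: [0.502, 0.0462, 0.2664]
orientation: [3.142, 0.004, 2.283]
ft_force: [4.1, -7.1, -13.6]
grip_width: 0.0305
grasp_force: 70.4
```

```bash
python3 s.py
```

```text
23.43 q6 0.7846 z 0.2664 F [  3.6  -7.4 -12.8] M [-0.424 -1.578 -0.219] mz [-0.199 -0.212 -0.267 -0.197] eff6 -0.226 red 50
```

Emit:
{"name": "arm_command", "arguments": {"plan": [[0, 0, 0, 0, 0, 0.3], [0, 0, 0, 0, 0, 0.3], [0, 0, 0, 0, 0, 0]]}}

```text
time: 23.68
tool_pos: [0.502, 0.0461, 0.2663]
orientation: [3.142, 0.004, 2.23]
ft_force: [3.3, -8.0, -13.9]
grip_width: 0.0304
grasp_force: 70.4
```

```bash
python3 s.py
```

```text
23.88 q6 0.8369 z 0.2663 F [  3.5  -8.  -13.6] M [-0.571 -1.616 -0.161] mz [-0.146 -0.173 -0.166 -0.157] eff6 -0.173 red 72
```

Emit:
{"name": "arm_command", "arguments": {"plan": [[0, 0, 0, 0, 0, 0.4], [0, 0, 0, 0, 0, 0.4], [0, 0, 0, 0, 0, 0]]}}

```text
time: 24.13
tool_pos: [0.5019, 0.046, 0.2663]
orientation: [3.141, 0.004, 2.159]
ft_force: [3.6, -8.2, -13.3]
grip_width: 0.0307
grasp_force: 70.4
```

```bash
python3 s.py
```

```text
24.33 q6 0.9068 z 0.2663 F [  3.1  -8.  -13.5] M [-0.69  -1.596 -0.209] mz [-0.217 -0.212 -0.183 -0.222] eff6 -0.199 red 79
```

Emit:
{"name": "arm_command", "arguments": {"plan": [[0, 0, 0, 0, 0, 0.25], [0, 0, 0, 0, 0, 0.25], [0, 0, 0, 0, 0, 0]]}}

```text
time: 24.58
tool_pos: [0.5018, 0.0459, 0.2664]
orientation: [3.142, 0.004, 2.117]
ft_force: [2.3, -9.1, -13.2]
grip_width: 0.0307
grasp_force: 70.5
```

```bash
python3 s.py
python3 - <<'E'
from h import *
s=snapshot("scene").astype(int)
print((s[...,0]-s[...,1:].max(2))[178:190,253:266])
E
```

```text
24.78 q6 0.9503 z 0.2663 F [  2.4  -8.6 -13.5] M [-0.798 -1.566 -0.099] mz [-0.097 -0.092 -0.08  -0.125] eff6 -0.105 red 78
[[ 24  24  27  28  11  -5  -2   0   0   1   1  -1   0]
 [ 26  27  25  25  10  -1  -4  -4   0  -2  -1   2  -3]
 [ 25  24  27  31   0  -6  -5  -1  -1  -1  -1  -1  -1]
 [ 27  23  27  30   2  -9  -6  -2  -2   0  -1  -2  -1]
 [ 24  26  28  30  11  15   3  -6  -6  -5  -4  -4  -6]
 [ 28  25  27  26  48  79  21  -7  -4  -4  -5  -5  -2]
 [ 24  25  25  24  52  65  12  -7  -3  -4  -4  -5  -2]
 [ 24  22  26  23  16  16   1  -7  -2  -3  -2  -3  -3]
 [ 24  24  25  26  -1 -10  -6  -3  -2  -2  -4  -3  -5]
 [ 24  27  26  29   4  -7  -3  -6  -4  -3  -5  -4  -3]
 [ 27  26  26  26   3  -4  -2  -5  -5  -3  -1  -5  -4]
 [ 23  25  23  17   1  -5  -3  -1  -4  -3  -3  -4  -4]]
```

Emit:
{"name": "arm_command", "arguments": {"plan": [[0, 0, 0, 0, 0, 0.2], [0, 0, 0, 0, 0, 0.15], [0, 0, 0, 0, 0, 0]]}}

```text
time: 25.08
tool_pos: [0.5018, 0.0459, 0.2664]
orientation: [3.142, 0.005, 2.087]
ft_force: [2.0, -9.8, -13.3]
grip_width: 0.0304
grasp_force: 70.5
```

```bash
python3 s.py
```

```text
25.28 q6 0.9808 z 0.2663 F [  1.6  -9.  -12.8] M [-0.906 -1.564 -0.051] mz [-0.04  -0.068 -0.046 -0.05 ] eff6 -0.055 red 99
```

Emit:
{"name": "arm_command", "arguments": {"plan": [[0, 0, 0.06, 0, 0, 0], [0, 0, 0, 0, 0, 0], [0, 0, 0, 0, 0, 0]]}}

```text
time: 25.53
tool_pos: [0.5019, 0.0458, 0.2658]
orientation: [3.14, 0.005, 2.087]
ft_force: [-0.2, -8.8, -4.3]
grip_width: 0.0303
grasp_force: 71.8
```

Emit:
{"name": "arm_command", "arguments": {"plan": [[0, 0, 0, 0, 0, 0], [0, 0, 0, 0, 0, 0], [0, 0, 0, 0, 0, 0], [0, 0, 0, 0, 0, 0], [0, 0, 0, 0, 0, 0], [0, 0, 0, 0, 0, 0], [0, 0, 0, 0, 0, 0], [0, 0, 0, 0, 0, 0], [0, 0, 0, 0, 0, 0], [0, 0, 0, 0, 0, 0]], "hand": 1}}

```text
time: 26.37
tool_pos: [0.5011, 0.0476, 0.2642]
orientation: [-3.141, -0.0, 2.087]
ft_force: [-0.4, -0.9, 0.4]
grip_width: 0.0853
grasp_force: 0.0
```

```bash
python3 s.py
```

```text
26.57 q6 0.9824 z 0.2643 F [ 0.2  0.2 -0.3] M [-0.015 -0.01   0.029] mz [0.019 0.008 0.027 0.061] eff6 -0.0 red 95
```

Released without disturbance. Retreat straight up.

Emit:
{"name": "arm_command", "arguments": {"plan": [[0, 0, -0.3, 0, 0, 0], [0, 0, -0.5, 0, 0, 0], [0, 0, -0.7, 0, 0, 0], [0, 0, -0.7, 0, 0, 0], [0, 0, -0.7, 0, 0, 0], [0, 0, -0.7, 0, 0, 0], [0, 0, -0.7, 0, 0, 0], [0, 0, 0, 0, 0, 0], [0, 0, 0, 0, 0, 0]]}}

```text
time: 27.32
tool_pos: [0.5014, 0.0475, 0.3727]
orientation: [3.14, 0.001, 2.087]
ft_force: [0.0, 0.8, -0.3]
grip_width: 0.0853
grasp_force: 0.0
```

```bash
python3 s.py
python3 - <<'E'
from h import *
s=snapshot("scene");t=snapshot("top")
cv2.imwrite("pics/s7.png",np.hstack([cv2.resize(s[130:220,220:310],(400,400),interpolation=2),cv2.resize(s[60:320,100:400],(400,400))])[:,:,::-1])
for n,m in(("hole",0),("knob",0)):
    print(n,mark_of("scene",n)[:1],mark_of("top",n)[:1])
E
```

```text
27.52 q6 0.9824 z 0.371 F [-0.1 -0.  -0.1] M [ 0.027 -0.012 -0.007] mz [-0.03  -0.021 -0.     0.023] eff6 -0.0 red 91
hole [{'point': [260.1, 183.2], 'p': 0.55}] [{'point': [136.6, 219.9], 'p': 0.71}]
knob [{'point': [259.5, 150.9], 'p': 0.71}] []
```

View pics/s7.png

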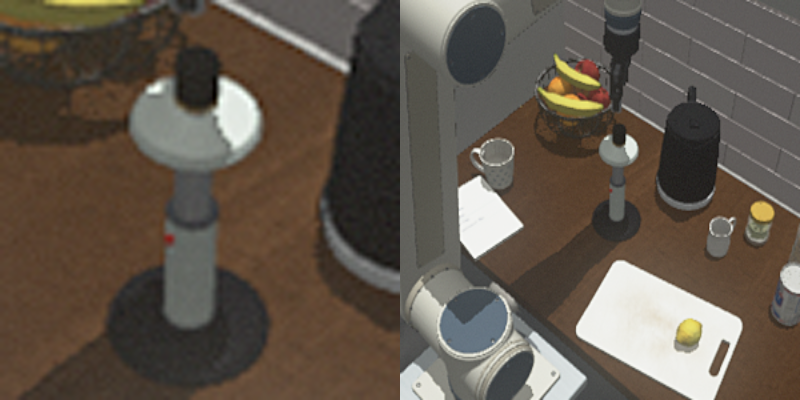

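The left panel shows the mast standing up with the red button out in the near hole at (168,240). The right panel shows the gripper clear of the knob, and the mug, jug and lemon where they were.

```bash
python3 -c "
from rig import *
print(close_job())"
```

```text
the job is handed in; nothing more can be done
None
```

The mast is pulled up to its stop and the red button shows in the robot-side hole; the lamp stands free, the mug, jug and lemon look undisturbed, and I handed the job in at about 28 s without getting a verdict back.

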